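# Make up a glass-grinding wheel pack on its arbor

## Robot

A 6-joint arm with a two-finger parallel gripper is mounted at the origin on the work surface. World frame = base frame: x ahead of the robot, y to its left, z up, the work surface at z = 0. Lengths are in m, angles in rad, forces in N, time in s.
With the tool pointing down it reaches from about 0.325 to 0.9 m from the base axis. Payload 6.1 kg.
Tool frame: the origin (TCP) lies midway between the tips of the shut fingers; the grasp point (between the pads) lies 19 mm behind it; x points along the fingers, y is the direction in which the jaws open and shut, and the axes are right-handed (so a half turn about x gives the same grasp; the last joint's range is limited). The gripper opens to 85 mm and grips with 20 to 120 N. Pads are 22 mm wide; open, the fingers measure 114 mm over their backs; the gripper's body (76 mm by 85 mm) begins 54 mm behind the grasp point. The pads swing forward as they close: fully open they stand 13 mm farther back than shut.
Start: joints at [-1.33, 0.22, 1.526, -0, 1.395, -0.126], TCP at [0.224, -0.583, 0.231] pointing down, gripper open.
Joint ranges: [-2.98, 2.98], [-0.91, 2.08], [0.09, 2.57], [-1.24, 4.39], [0.2, 2.65], [-2.68, 2.68]. Speed limits (rad/s): [2.57, 2.57, 3.01, 3.14, 3.14, 3.14].

## Interface

Orientations are given as [roll, pitch, yaw] about the fixed x, y, z axes, in that order (R = Rz(yaw) Ry(pitch) Rx(roll)).
In Python, from plant import movep, move_l, set_joints, gripper_to, hold, inverse_kinematics, observe, get_image, get_calibration, Unreachable, job_done gives the robot as it stands. Calls block until the motion is done:
- movep(position, orientation): joint-space move of the TCP to a pose.
- move_l(position, feed=0.15, rotation=None, max_force=None): straight line of the TCP; rotation=None keeps the orientation; feed is the mean speed in m/s. With max_force (N) it stops when the force on the tool has changed by that much, and returns True; else False.
- set_joints(angles): joint-space move.
- gripper_to(opening, f_grip=None): finger opening in m; f_grip is the grip in N (None keeps the last); returns when the fingers have stopped.
- hold(seconds).
- inverse_kinematics(position, orientation): joint angles nearest the present ones, or None.
- observe(): the state.
- get_image(name): name is "scene" or "top" or "wrist"; returns (picture, depth): 480x640x3 uint8, red, green, blue; 480x640 float32, m along the optical axis (not along the pixel's ray), 0 where there is no reading.
- get_calibration(name): a dict with "intrinsics" (3x3 intrinsics, pixels), "world_from_camera" (4x4, takes a point from camera to world coordinates). Camera axes: x right, y down, z forward; pixel columns grow to the right and rows downward; lengths in m; the calibration is good to about 2 mm. A picture is of the moment at which its call begins: read the wrist's pose just before it. get_calibration takes no time and is no camera call; for the wrist camera it gives the pose at the moment of the call.
A pose or a line that the arm cannot do raises Unreachable and nothing moves.
- job_done(): hands the job in, once; it reports no verdict.
The state is a dict: "time_s": time; "q": joint angles; "joint_velocities": joint speeds; "joint_torque": joint torques, N m; "eef_pos": TCP position; "tcp_rot": TCP orientation; "ft_force": force on the tool from outside, world axes, zero at the start; "torque": the same for the moment, N m; "opening": finger opening in m.
Only numpy, scipy, OpenCV 4.12 (cv2) and the standard library are available. Lean on these libraries where they do the work, as an engineer would, in place of code of your own. Each camera call takes 0.05 s, during which the arm holds its last target. There are 200 camera calls.

## Task

Make up the grinding-wheel pack on the bare arbor that stands upright on the bench, one piece at a time from the bottom up: first the plain wide back flange, then the large wheel, the short spacer collar, the small wheel, and last the front flange with its hub upwards. Each piece goes over the spindle and must sit flat and fully down on the one below. Leave the long spacer collar and the two little glass bottles standing where they are.

Things in the scene. Friction and masses are not known exactly. Their poses are not given: they have to be found in the camera images.
- arbor: the target, fixed: upright steel arbor in a low bush. Origin: centre of its foot on the bench, z up. Foot 100 mm across, 10 high (bolt heads to 15); grey bush 66 across to 21; steel flange 54 across to 30; shoulder 46 across, top at 34 mm: seat of the first piece. Spindle 20 diameter to 80 mm up, then a cone to 10 at the tip, 86 mm up. Pieces slip on with 2 mm play all round.
- back_flange: the back flange: plain bright steel disc, 60 mm diameter, 10 mm thick, four small dark holes on its face, about 0.185 kg, lying flat on the bench; through-bore 24 mm; origin at the centre of its underside, z up along the bore (already the right way up).
- large_wheel: the large grinding wheel: aluminium core with a dark abrasive rim 7 mm broad, 68 mm diameter, 14 mm thick, about 0.15 kg, lying flat; through-bore 24 mm; origin at the centre of its underside, z up along the bore (already the right way up).
- short_collar: the short spacer collar: low steel ring, 40 mm diameter, 10 mm high, about 0.06 kg; through-bore 24 mm; origin at the centre of its underside, z up along the bore (already the right way up).
- small_wheel: the small grinding wheel: aluminium core with a dark abrasive rim 5 mm broad, 54 mm diameter, 10 mm thick, about 0.06 kg, lying flat; through-bore 24 mm; origin at the centre of its underside, z up along the bore (already the right way up).
- front_flange: the front flange: top-hat-shaped steel ring, a brim 50 mm diameter and 5 mm thick below, a hub 38 mm diameter above it from 5 to 14 mm, about 0.105 kg; it is gripped by the hub; through-bore 24 mm; origin at the centre of its underside, z up along the bore (already the right way up).
- long_collar: the long spacer collar, not used: steel ring like the short one, 40 mm diameter but 30 mm high; stays where it stands. Origin at the centre of its underside, z up.
- bottle_left: little amber glass sample bottle to the robot's left (y > 0), standing among the parts, not used: 34 x 20 mm, 46 mm high, 60 g; must stay standing in its place. Origin at the centre of its underside, y along its 34 mm side, z up.
- bottle_right: the same kind of glass bottle to the robot's right (y < 0), not used; must stay standing in its place. Origin and axes as for the other.
There are look-alikes about, which are no part of the job. What is shaped like the long_collar but blue or red is not meant.

How it is judged:
By the outcome, as a careful person would: the job done as asked, in the order asked, and still so for the second after the job is handed in, with the robot touching nothing.
It also fails if it takes over 128 s, if anything falls off the work surface, if the arm or the gripper's body presses on something with over 40 N, if the wrist force passes 120 N, or if a joint passes its speed limit or range.

## Working session

There is one attempt and no reset: what is moved stays moved. The work goes in short steps, each a Python script; the robot and the scene stay as the last script left them, time stands still between calls to the robot, and variables do not carry over. Pictures are saved under pics/ and viewed, about 12 in all and at most 16, crops included, and the job is handed in when it is done.

```bash
ls; mkdir -p pics
python3 - <<'E'
from plant import *
import cv2,numpy as np
for n in ("scene","top"):
    p,d=get_image(n); cv2.imwrite(f"pics/{n}1.png",p[:,:,::-1]); np.save(f"pics/{n}1.npy",d)
    c=get_calibration(n); print(n,c["intrinsics"],c["world_from_camera"])
s=observe(); print(s["time_s"],s["tcp_rot"],s["eef_pos"],s["opening"],s["ft_force"])
E
```

```text
pics
scene [[480.11716798   0.         313.41874563]
 [  0.         480.11716798 244.04405014]
 [  0.           0.           1.        ]] [[-0.64436815  0.43139999 -0.63141407  1.01642765]
 [ 0.76470322  0.3681673  -0.52884953  0.42027037]
 [ 0.00432033 -0.82361817 -0.56712825  0.50278624]
 [ 0.          0.          0.          1.        ]]
top [[514.74309263   0.         317.10435825]
 [  0.         514.74309263 236.47820235]
 [  0.           0.           1.        ]] [[ 0.0199619  -0.99024258  0.13791724  0.36825821]
 [-0.99973968 -0.01824526  0.01369999 -0.01862523]
 [-0.01104998 -0.13815481 -0.990349    1.08981834]
 [ 0.          0.          0.          1.        ]]
0.1 [-1.69137115  1.56898441  1.81705052] [ 0.22400982 -0.58287404  0.23029404] 0.08538726329240606 [-0.01312154 -0.3822296  -0.10500678]
```

View pics/top1.png

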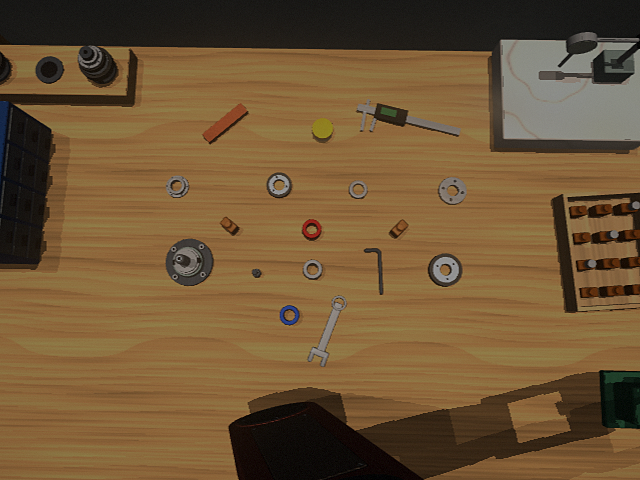

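View pics/scene1.png

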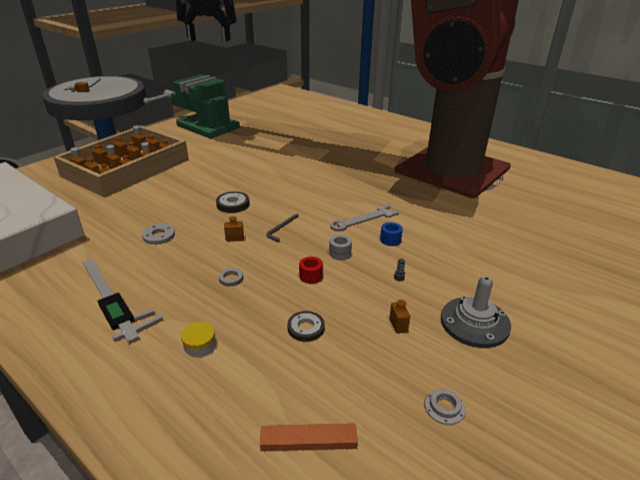

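The top view shows the front flange (178,186), small wheel (279,185), short collar (358,189), back flange (452,190), large wheel (445,269) and arbor (188,262). The long collar is at (313,269) and the bottles are at (230,226) and (399,229). Next I locate them by depth.

```bash
cat > h.py <<'E'
from plant import *
import cv2,numpy as np
def cloud(n,d,T=None):
    c=get_calibration(n); K=c["intrinsics"]; T=c["world_from_camera"] if T is None else T
    v,u=np.mgrid[:480,:640]
    P=np.stack([(u-K[0,2])/K[0,0]*d,(v-K[1,2])/K[1,1]*d,d],-1)
    W=P@T[:3,:3].T+T[:3,3]; W[d<=0]=np.nan; return W
def circ(W,guess,rmax,z0,z1):
    "centre and diameter of the min. circle round the points in a height band near guess"
    m=(np.hypot(W[...,0]-guess[0],W[...,1]-guess[1])<rmax)&(W[...,2]>z0)&(W[...,2]<z1)
    n,l,st,ce=cv2.connectedComponentsWithStats(m.astype(np.uint8))
    if n<2: return None
    p=W[l==1+np.argmax(st[1:,4])]
    (x,y),r=cv2.minEnclosingCircle((p[:,:2]*1000).astype(np.float32))
    return np.array([x,y])/1000,2*r,np.median(p[:,2])*1000,len(p)
E
python3 - <<'E'
from h import *
d=np.load("pics/top1.npy"); W=cloud("top",d)
print("bench z", np.nanmedian(W[300:380,150:280,2]))
for n,(u,v),lo,hi in [("back",(452,190),.006,.016),("large",(445,269),.009,.02),("short",(358,189),.005,.016),("small",(279,185),.005,.016),("front",(178,186),.002,.02),("frontHub",(178,186),.010,.02),("arborfoot",(188,262),.006,.02),("spindle",(188,262),.045,.1),("arborfl",(188,262),.025,.04),("long",(313,269),.02,.04),("botL",(230,226),.02,.06),("botR",(399,229),.02,.06)]:
    g=np.nanmedian(W[v-12:v+13,u-12:u+13,:2].reshape(-1,2),axis=0)
    print(n,g.round(3),circ(W,g,.06,lo,hi))
E
```

```text
bench z -0.0012628546967702325
back [ 0.626 -0.292] (array([ 0.62401373, -0.29161914]), 59.577571868896484, np.float64(8.930895788240356), 445)
large [ 0.455 -0.274] (array([ 0.45464789, -0.27358722]), 69.74354553222656, np.float64(12.679732822980627), 731)
short [ 0.625 -0.09 ] (array([ 0.62514032, -0.08849181]), 42.20147705078125, np.float64(8.719155957062963), 170)
small [0.63  0.081] (array([0.63124738, 0.08074301]), 55.84706115722656, np.float64(8.904004521463783), 392)
front [0.624 0.3  ] (array([0.62294855, 0.30411215]), 55.17852783203125, np.float64(9.176876518593557), 299)
frontHub [0.624 0.3  ] (array([0.62365527, 0.30109158]), 38.257232666015625, np.float64(12.989028923376278), 132)
arborfoot [0.456 0.259] (array([0.46029504, 0.26572119]), 99.79476165771484, np.float64(9.502199877968742), 1056)
spindle [0.456 0.259] (array([0.46010181, 0.2662952 ]), 21.123746871948242, np.float64(79.60687021928547), 124)
arborfl [0.456 0.259] (array([0.45981195, 0.26615192]), 57.514434814453125, np.float64(31.700965479614762), 401)
long [0.45  0.004] (array([0.44869971, 0.0042716 ]), 39.44308853149414, np.float64(28.54913782617374), 186)
botL [0.536 0.18 ] (array([0.53702686, 0.18168463]), 35.48185348510742, np.float64(33.121223525581), 160)
botR [ 0.536 -0.176] (array([ 0.53819928, -0.17482018]), 35.96964645385742, np.float64(33.43076998464267), 154)
```

All sizes and heights agree with the given ones. Before moving, I check which tool yaw suits every station.

```bash
cat >> h.py <<'E'
C=dict(back=(.6240,-.2916),large=(.4546,-.2736),short=(.6251,-.0885),small=(.6312,.0807),front=(.6237,.3011),arbor=(.4601,.2663))
def R(yaw): return [0,np.pi/2,yaw]
E
python3 - <<'E'
from h import *
for y in (0,np.pi,np.pi/4,-3*np.pi/4,np.pi/2,-np.pi/2):
    print(round(y,2))
    for n in C:
        for z in (.0,.2):
            q=inverse_kinematics((*C[n],z),R(y)); print("  ",n,z,None if q is None else np.round(q,2))
E
```

```text
0
   back 0.0 [-0.55  0.6   1.48  0.    1.05 -2.12]
   back 0.2 [-0.55  0.39  1.37  0.    1.38 -2.12]
   large 0.0 [-0.69  0.29  1.92  0.    0.93 -2.26]
   large 0.2 [-0.69  0.02  1.81  0.    1.32 -2.26]
   short 0.0 [-0.27  0.49  1.65  0.    1.   -1.84]
   short 0.2 [-0.27  0.26  1.54  0.    1.34 -1.84]
   small 0.0 [ 0.    0.5   1.64 -0.    1.   -1.57]
   small 0.2 [ 0.    0.27  1.53 -0.    1.34 -1.57]
   front 0.0 [ 0.34  0.61  1.47 -0.    1.06 -1.23]
   front 0.2 [ 0.34  0.4   1.36 -0.    1.38 -1.23]
   arbor 0.0 [ 0.38  0.29  1.92 -0.    0.93 -1.19]
   arbor 0.2 [ 0.38  0.02  1.8  -0.    1.32 -1.19]
3.14
   back 0.0 [-0.55  0.6   1.48 -0.    1.05  1.02]
   back 0.2 [-0.55  0.39  1.37 -0.    1.38  1.02]
   large 0.0 [-0.69  0.29  1.92 -0.    0.93  0.88]
   large 0.2 [-0.69  0.02  1.81 -0.    1.32  0.88]
   short 0.0 [-0.27  0.49  1.65 -0.    1.    1.31]
   short 0.2 [-0.27  0.26  1.54 -0.    1.34  1.31]
   small 0.0 [ 0.    0.5   1.64 -0.    1.    1.57]
   small 0.2 [ 0.    0.27  1.53 -0.    1.34  1.57]
   front 0.0 [0.34 0.61 1.47 0.   1.06 1.91]
   front 0.2 [0.34 0.4  1.36 0. 
[... 1468 characters left out ...]
all 0.2 None
   front 0.0 None
   front 0.2 None
   arbor 0.0 None
   arbor 0.2 None
-1.57
   back 0.0 [-0.55  0.6   1.48 -0.    1.05 -0.55]
   back 0.2 [-0.55  0.39  1.37 -0.    1.38 -0.55]
   large 0.0 [-0.69  0.29  1.92 -0.    0.93 -0.69]
   large 0.2 [-0.69  0.02  1.81 -0.    1.32 -0.69]
   short 0.0 [-0.27  0.49  1.65 -0.    1.   -0.27]
   short 0.2 [-0.27  0.26  1.54 -0.    1.34 -0.27]
   small 0.0 [ 0.    0.5   1.64 -0.    1.    0.  ]
   small 0.2 [ 0.    0.27  1.53 -0.    1.34  0.  ]
   front 0.0 [ 0.34  0.61  1.47 -0.    1.06  0.34]
   front 0.2 [ 0.34  0.4   1.36 -0.    1.38  0.34]
   arbor 0.0 [ 0.38  0.29  1.92 -0.    0.93  0.38]
   arbor 0.2 [ 0.38  0.02  1.8  -0.    1.32  0.38]
```

```bash
cat >> h.py <<'E'
YAW=-np.pi/2
def wlook(name,save=None,bands=((.005,.02),),guess=None):
    T=get_calibration("wrist")["world_from_camera"]; p,d=get_image("wrist")
    if save: cv2.imwrite(f"pics/{save}.png",p[:,:,::-1])
    W=cloud("wrist",d,T)
    g=C[name] if guess is None else guess
    for b in bands:
        r=circ(W,g,.055,*b); print(name,b,r)
    return W
E
python3 - <<'E'
from h import *
movep((*C["back"],.2),R(YAW)); print(observe()["time_s"],observe()["eef_pos"])
W=wlook("back","w_back",((.005,.016),)); print(np.nanpercentile(W[...,2],[5,50,95]))
print(get_calibration("wrist")["world_from_camera"])
E
```

```text
1.9 [ 0.62337652 -0.2928946   0.20012715]
back (0.005, 0.016) (array([ 0.6251936 , -0.29093298]), 59.78531265258789, np.float64(10.32894965819442), 3678)
[-0.00070954  0.00077252  0.28020025]
[[ 9.99997241e-01 -2.23170968e-03 -7.33093930e-04  6.23522815e-01]
 [-2.34716859e-03 -9.61728877e-01 -2.73992805e-01 -2.24009841e-01]
 [-9.35652066e-05  2.73993770e-01 -9.61731462e-01  3.43108467e-01]
 [ 0.00000000e+00  0.00000000e+00  0.00000000e+00  1.00000000e+00]]
```

View pics/w_back.png

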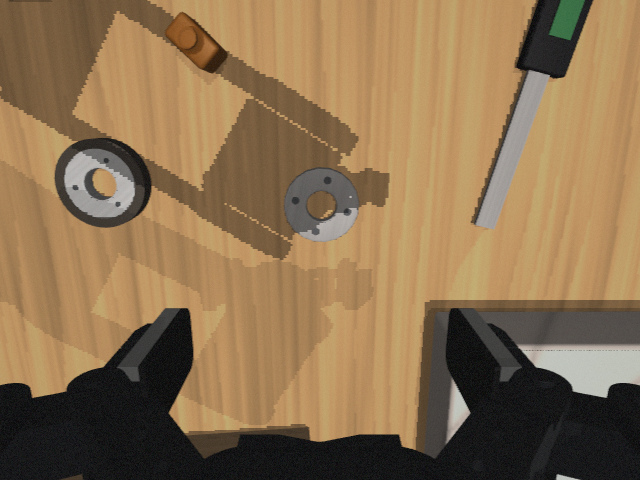

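The flange is centred at (321,204), the large wheel at (103,182), and the fingers are at the bottom. The wrist and top cameras agree to about 1 mm. Now I grasp the flange by touching the bench and backing off.

```bash
cat >> h.py <<'E'
def st(t=""):
    s=observe(); print(t,"t%.1f"%s["time_s"],s["eef_pos"].round(4) if hasattr(s["eef_pos"],"round") else s["eef_pos"],"op %.4f"%s["opening"],np.round(s["ft_force"],1)); return s
def pick(xy,pre,up=.003,zstart=.05,zmin=-.02,f=40):
    gripper_to(pre); move_l((*xy,zstart),.2); hold(.2)
    print("contact",move_l((*xy,zmin),.03,max_force=5)); z=st("touch")["eef_pos"][2]
    move_l((*xy,z+up),.03); gripper_to(pre-.03,f); s=st("gripped")
    return s
E
python3 - <<'E'
from h import *
xy=(.6246,-.2912)
s=pick(xy,.070)
move_l((*xy,.06),.1); hold(.2); st("lifted")
wlook("back","w_back2",())
E
```

```text
contact True
touch t5.1 [ 0.6246 -0.2912 -0.0076] op 0.0697 [-1.7  0.7  5. ]
gripped t5.6 [ 0.6248 -0.2913 -0.0042] op 0.0587 [-0.9  2.   4.3]
lifted t6.6 [ 0.6239 -0.2908  0.0588] op 0.0586 [ 0.5  0.3 -0.6]
```

View pics/w_back2.png

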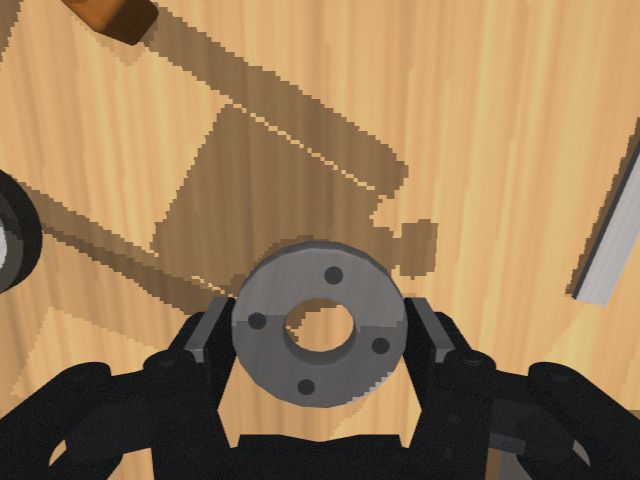

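The flange is held level between the pads and visually centred (bore at (320,325)). Next I raise it and view the arbor from beside it, so one camera sees both.

```bash
cat >> h.py <<'E'
def inhand(W,below,h,z=None):
    "centre of held piece relative to TCP; below = underside height minus TCP height"
    e=observe()["eef_pos"]; zt=e[2]+below+h
    r=circ(W,e[:2],.05,zt-.004,zt+.004); print("inhand",None if r is None else ((r[0]-e[:2]).round(4),r[1:]), "top err mm", None if r is None else r[2]-zt*1000); return r
E
python3 - <<'E'
from h import *
e=observe()["eef_pos"]
move_l((e[0],e[1],.2),.25)
movep((.4601,.2663-.1,.2),R(YAW)); hold(.4); st()
W=wlook("arbor","w_arb",((.006,.012),(.025,.037),(.074,.084),(.045,.09)))
inhand(W,.0042,.010)
E
```

```text
t9.5 [0.4602 0.1661 0.1999] op 0.0582 [ 0.1 -0.1 -1.7]
arbor (0.006, 0.012) (array([0.4606969 , 0.26748788]), 99.93680572509766, np.float64(10.32818103856281), 7799)
arbor (0.025, 0.037) (array([0.46072968, 0.26747443]), 56.61286163330078, np.float64(33.86112491940111), 4092)
arbor (0.074, 0.084) (array([0.460633  , 0.26741425]), 19.89487075805664, np.float64(81.88028011608714), 524)
arbor (0.045, 0.09) (array([0.46065009, 0.26739581]), 19.941993713378906, np.float64(83.41674398398894), 1132)
inhand (array([0.0002, 0.0062]), (72.03717803955078, np.float64(214.42939600697406), 20324)) top err mm 0.28409054509921816
```

View pics/w_arb.png

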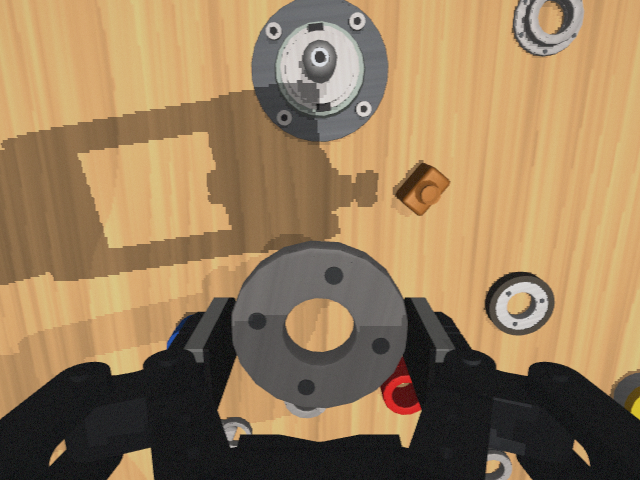

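The arbor is at (319,60) and clear, with the flange held in front of it. The outer circle picked up the pads, so I measure the held piece by its bore rim instead.

```bash
cat >> h.py <<'E'
def bore(below,h):
    "bore centre of held piece relative to TCP"
    c=get_calibration("wrist"); T=c["world_from_camera"]; K=c["intrinsics"]; e=observe()["eef_pos"]; _,d=get_image("wrist")
    W=cloud("wrist",d,T); v,u=np.mgrid[:480,:640]
    ray=np.stack([(u-K[0,2])/K[0,0],(v-K[1,2])/K[1,1],np.ones(u.shape)],-1)@T[:3,:3].T
    near=np.hypot(*(W[...,:2]-e[:2]).transpose(2,0,1))<.05
    zt=e[2]+below+h; top=near&(np.abs(W[...,2]-zt)<.004); zt=np.median(W[top][:,2])
    Q=T[:3,3]+ray*((zt-T[2,3])/ray[...,2])[...,None]
    m=(W[...,2]<zt-.003)&(np.hypot(Q[...,0]-e[0],Q[...,1]-e[1])<.025)
    n,l,s,_=cv2.connectedComponentsWithStats(m.astype(np.uint8)); j=1+np.argmax(s[1:,4])
    (x,y),r=cv2.minEnclosingCircle(((Q[l==j][:,:2]-e[:2])*1000).astype(np.float32))
    print("bore offset mm",round(x,2),round(y,2),"dia",round(2*r,1),"under-TCP mm",round((zt-h-e[2])*1000,2)); return np.array([x,y])/1000
ARB=np.array((.4606,.2674))
E
python3 - <<'E'
from h import *
bore(.0042,.010)
E
```

```text
bore offset mm 0.11 1.22 dia 23.4 under-TCP mm 4.48
```

```bash
cat >> h.py <<'E'
def place(off,seat,below,release):
    xy=ARB-off; e=observe()["eef_pos"]; z=seat-below
    move_l((*xy,max(e[2],.13)),.2); move_l((*xy,max(z+.015,.095-below)),.15); hold(.3); st("above")
    c=move_l((*xy,z+.004),.05,max_force=15); st("near %s"%c)
    if c: return False
    c=move_l((*xy,z-.006),.02,max_force=8); s=st("down %s"%c); print("seat err mm",round((s["eef_pos"][2]-z)*1000,2))
    if abs(s["eef_pos"][2]-z)>.002: return False
    gripper_to(release); move_l((*xy,.17),.25); st("free"); return True
E
python3 - <<'E'
from h import *
off=np.array([.0001,.0012])
print(place(off,.034,.0043,.075))
e=observe()["eef_pos"]; move_l((e[0],e[1]-.1,.2),.25); hold(.2)
wlook("arbor","w_p1",((.038,.050),(.074,.084)))
E
```

```text
above t11.5 [0.461  0.2664 0.0915] op 0.0584 [ 0.5 -0.7 -2. ]
near False t12.8 [0.4609 0.2664 0.0341] op 0.0580 [ 0.4  0.2 -1.6]
down True t13.1 [0.461  0.2664 0.0298] op 0.0583 [-1.2 -0.7  5.2]
seat err mm 0.09
free t14.1 [0.4597 0.2659 0.1687] op 0.0750 [ 0.1 -1.  -0.3]
True
arbor (0.038, 0.05) (array([0.46124164, 0.26642255]), 59.92422103881836, np.float64(44.29253722381502), 5586)
arbor (0.074, 0.084) (array([0.46066888, 0.26741992]), 19.999088287353516, np.float64(81.91290934091484), 533)
```

The flange is seated: its top is at 44.3 mm (44 expected), and the contact height was within 0.1 mm. Next is the large wheel.

```bash
cat >> h.py <<'E'
def cycle(n,xy,d,h,seat,up,pre,hold_pt=None,zb=0,go=True):
    movep((*xy,.1),R(YAW)); s=pick(xy,pre,up); below=-s["eef_pos"][2]
    if abs(s["opening"]-d)>.003: print("BAD GRIP"); return
    move_l((*xy,.16),.25); movep((ARB[0],ARB[1]-.1,.2),R(YAW)); hold(.3)
    wlook("arbor","w_hold_"+n,())
    off=bore(below,h)
    if np.abs(off).max()>.004: print("BAD OFFSET"); return
    ok=place(off,seat,below,min(d+.015,.085)); print(ok)
    if not ok: return
    e=observe()["eef_pos"]; move_l((e[0],e[1]-.1,.2),.25); hold(.2)
    wlook("arbor","w_done_"+n,((seat+h-.005,seat+h+.005),(.074,.09)))
E
python3 - <<'E'
from h import *
cycle("large",(.4551,-.2728),.068,.014,.044,.0045,.079)
E
```

```text
contact True
touch t19.2 [ 0.4551 -0.2727 -0.0107] op 0.0791 [-1.7  0.8  6.3]
gripped t19.8 [ 0.455  -0.2728 -0.0055] op 0.0671 [-2.5  2.6  8.3]
bore offset mm 0.09 1.21 dia 23.6 under-TCP mm 5.9
above t24.5 [0.461  0.2664 0.0903] op 0.0669 [-0.3 -0.8 -2.1]
near False t25.6 [0.4609 0.2663 0.0428] op 0.0670 [ 0.2 -0.3 -0.7]
down True t25.9 [0.461  0.2664 0.0385] op 0.0668 [-1.   0.4  5.3]
seat err mm 0.06
free t26.9 [0.4598 0.2659 0.1688] op 0.0829 [-0.5 -0.4  0.4]
True
arbor (0.053, 0.063) (array([0.4612547 , 0.26641504]), 68.81539154052734, np.float64(58.46046870447674), 9017)
arbor (0.074, 0.09) (array([0.46068613, 0.26746722]), 19.907697677612305, np.float64(83.91865798170394), 1031)
```

The large wheel is seated (top at 58.5 mm). Next, the short collar.

Run:
```python
from h import *
cycle("short",(.6258,-.0877),.040,.010,.058,.0035,.050)
```

```text
contact True
touch t31.6 [ 0.6257 -0.0877 -0.003 ] op 0.0503 [-0.8 -0.   6.4]
gripped t32.1 [ 0.6259 -0.0877  0.0008] op 0.0381 [-1.4  0.4  3.6]
bore offset mm 0.17 0.28 dia 23.4 under-TCP mm -0.67
above t36.3 [0.4609 0.2674 0.0967] op 0.0373 [ 0.9  0.4 -1. ]
near False t37.1 [0.4606 0.2672 0.0629] op 0.0375 [ 0.2 -0.2 -1.2]
down True t37.4 [0.4611 0.2674 0.0588] op 0.0380 [-0.6 -0.8  4.8]
seat err mm -0.05
free t38.4 [0.4604 0.2671 0.1701] op 0.0548 [-0.1 -1.1  0.2]
True
arbor (0.063, 0.07300000000000001) (array([0.46136124, 0.26650079]), 40.489803314208984, np.float64(68.12655752177562), 2366)
arbor (0.074, 0.09) (array([0.46070496, 0.26750452]), 19.912397384643555, np.float64(83.931733126415), 1027)
```

View pics/w_done_short.png

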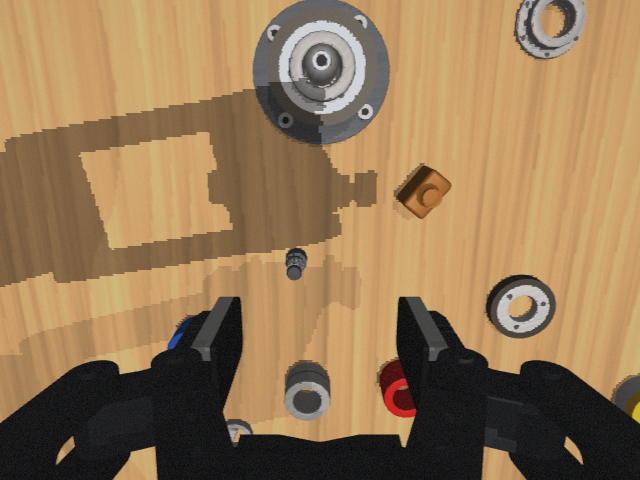

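The collar is flat and concentric round the spindle at (321,62), and the bottle at (425,190) is untouched. Next, the small wheel.

Run:
```python
from h import *
cycle("small",(.6318,.0815),.054,.010,.068,.0035,.064)
```

```text
contact True
touch t42.6 [ 0.6317  0.0815 -0.006 ] op 0.0640 [-1.9 -0.9  6.2]
gripped t43.1 [ 0.6319  0.0815 -0.002 ] op 0.0524 [-2.5  0.7  6.1]
bore offset mm 0.19 1.9 dia 23.5 under-TCP mm 2.42
above t46.9 [0.4609 0.2658 0.0938] op 0.0523 [-0.6 -0.5 -0.8]
near False t47.5 [0.4602 0.2654 0.0696] op 0.0522 [ 0.8  0.2 -0.6]
down True t47.9 [0.461  0.2657 0.066 ] op 0.0525 [-0.4 -0.5  5.3]
seat err mm 0.0
free t48.8 [0.4606 0.2656 0.1706] op 0.0690 [ 0.1  0.2 -1. ]
True
arbor (0.073, 0.083) (array([0.46117505, 0.2665878 ]), 54.924034118652344, np.float64(78.4892836833312), 6704)
arbor (0.074, 0.09) (array([0.46117416, 0.2666282 ]), 54.885223388671875, np.float64(78.58595058029641), 7308)
```

The small wheel is seated (top at 78.5 mm). Last is the front flange, gripped by its hub, with the pads' touch-down on the brim.

Run:
```python
from h import *
cycle("front",(.6243,.3019),.038,.014,.078,.0025,.045)
p,_=get_image("scene"); cv2.imwrite("pics/scene_end.png",p[:,:,::-1])
p,d=get_image("top"); cv2.imwrite("pics/top_end.png",p[:,:,::-1]); W=cloud("top",d)
for n,g,lo,hi in [("long",(.4487,.0043),.02,.04),("botL",(.537,.1817),.02,.06),("botR",(.5382,-.1748),.02,.06)]: print(n,circ(W,g,.05,lo,hi))
```

```text
contact True
touch t53.0 [0.6243 0.3019 0.0028] op 0.0448 [-1.1  0.1  5. ]
gripped t53.5 [0.6245 0.302  0.0056] op 0.0361 [-1.1  0.1  3.8]
bore offset mm 0.15 2.84 dia 23.3 under-TCP mm -5.51
above t57.3 [0.461  0.2648 0.1015] op 0.0356 [ 0.4  0.5 -1.2]
near False t57.7 [0.4599 0.2644 0.0868] op 0.0357 [-0.7  0.8 -0.2]
down True t58.0 [0.461  0.2648 0.0836] op 0.0358 [-1.8  0.1  5.8]
seat err mm -0.06
free t58.8 [0.4609 0.2648 0.1709] op 0.0529 [-0.5  0.2 -0. ]
True
arbor (0.087, 0.097) (array([0.46115497, 0.26636996]), 37.80641555786133, np.float64(92.10564386662867), 2481)
arbor (0.074, 0.09) (array([0.46110968, 0.26649081]), 54.75508499145508, np.float64(82.72080243393643), 3717)
long (array([0.44866183, 0.00432178]), 39.54862594604492, np.float64(28.534292701604457), 186)
botL (array([0.5377243 , 0.18053737]), 35.667301177978516, np.float64(33.007068609021694), 156)
botR (array([ 0.538146  , -0.17524588]), 37.054508209228516, np.float64(33.516797129712785), 154)
```

View pics/scene_end.png

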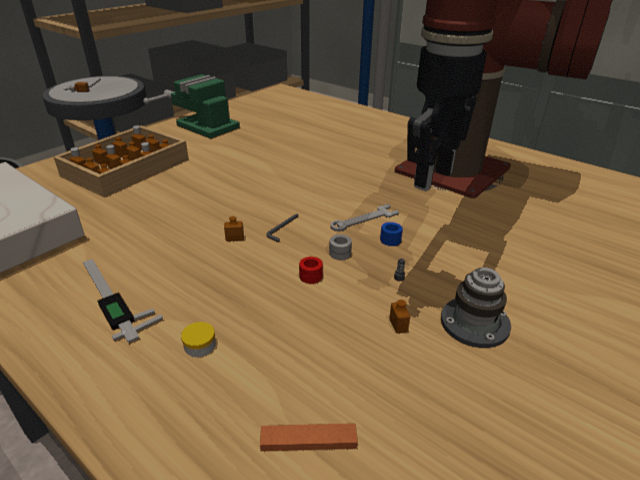

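The pack is complete at (477,290), top at 92.1 mm (92 expected), and the bottles and long collar are standing where they were. I hand the job in.

```bash
python3 -c "
from plant import *
job_done()"
```

```text
the job is handed in; nothing more can be done
```

The grinding-wheel pack is made up on the arbor in the order asked: back flange, large wheel, short collar, small wheel, then the front flange hub up. I handed the job in after about 59 s of robot time.

- **Seating:** each piece met the one below within 0.1 mm of its expected height. The wrist camera then measured the tops at 44.3, 58.5, 68.1, 78.5 and 92.1 mm, against 44, 58, 68, 78 and 92 nominal. The last picture shows the pack upright with the gripper clear of it.
- **Pieces left alone:** the long collar and the right bottle measured within 0.5 mm of where they started. The left bottle read about 1.3 mm off. I put that down to noise in the coarse depth image, because nothing came near it and it looks unmoved in the pictures.
- **Disagreements:** the top and wrist cameras differed by about 1 mm. The wrist readings also put the seated pieces about 1 mm off the spindle centre, which is within the 2 mm play.

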